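Set the depth stop of the toy-workshop peg press

TASK

Unscrew the red handwheel of the little press (counterclockwise seen from above) until the pointer on the rising blue crosshead lies on the red band of the white scale. Then push the depth stop rod with the yellow knob down until its tip rests on the wooden strip, without ramming it, and swing the green clamp lever all the way over to lock it. Leave the strip where it lies and do not disturb the toy tools around the press; let go of everything at the end.

Things in the scene. Friction and masses are not known exactly. Their poses are not given: they have to be found in the camera images.
- press: Fixed frame of a small screw press: birch bed 160 x 270 x 20 mm (x from -80 to 80, y from -100 to 170 in its frame), two steel columns, birch top beam (x from -65 to 30, y from -75 to 75, z from 140 to 165 mm). Origin: on the table under the screw axis; z up, +y towards the depth stop, +x the open side away from the columns. The press may stand turned about z. A white scale plate stands on the bed in front of the beam, at x = 42, y = -72 mm, facing +x.
- wheel_grip (a point): Middle of the wooden grip bar on top of the red handwheel, on the vertical screw axis, to be pinched from above. Bar 52 mm long along this point's x, 16 mm thick along its y, 38 mm tall, its top 13 mm above this point. It stands on the hub of a wheel 94 mm across whose rim top lies 28 mm below this point. Wheel, stem and crosshead rise together as the wheel turns.
- handwheel (a joint): Turn of the handwheel about the vertical axis, rad, 0 at the start, growing counterclockwise seen from above, at most 5.4. Each radian raises wheel, stem, crosshead, pointer, depth stop and clamp lever by 4.775 mm (30 mm a turn). Friction torque about 0.12 N m; it stays where it is left.
- pointer (a point): Middle of the thin black pointer (2 mm high) on an arm at the -y end of the blue crosshead, in front of the white scale plate; it rises with the stem.
- mark_c (a point): Centre of the red band (6 mm high, 26 mm wide) on the white scale plate, 10 to 15 mm above the pointer at the start; its height varies. The pointer should end level with it.
- rod_top (a point): Centre of the top face of the yellow knob (26 mm diameter, 24 mm tall, below this point) of the upright depth stop rod, 110 mm to the +y side of the screw axis (press frame). The rod's tip is 146 mm below this point.
- rod_tip (a point): Centre of the lower end of the steel depth stop rod (12 mm diameter).
- stop_rod (a joint): How far the depth stop rod has been pushed down in its guide on the crosshead, m (0 to 0.06). It slides with about 3 N of friction and stays where it is left, lever locked or not.
- strip_top (a point): Centre of the top face of the loose wooden strip, 50 x 200 x 24 mm (long along its y), about 160 g, lying on the press bed under pad and depth stop. Its top is the face the rod must touch.
- lever_grip (a point): Middle of the upright green handle pin (14 mm diameter, 36 mm tall, top 15 mm above this point) at the end of the clamp lever; 60 mm from the pivot. Its lever arm lies 10 mm below this point and lower.
- lever_pivot (a point): Point on the vertical pivot axis of the clamp lever, at the height of lever_grip, 145 mm to the +y side of the screw axis (press frame).
- clamp_lever (a joint): Clamp lever angle, rad: near 0 unlocked (pin on the +y side of the pivot in the press frame), 1.5 locked at its stop (pin on the +x side); it grows clockwise seen from above. About 1 N at the pin moves it; it stays where it is left.
- hammer: Wooden toy hammer lying on the table, a bystander; origin on its underside.
- wrench: Green plastic toy wrench lying on the table, a bystander; origin on its underside.
- driver: Yellow toy screwdriver lying on the table, a bystander; origin on its underside.
- spatula: Aluminium mini spatula lying on the table, a bystander; origin on its underside.
Not all that is in view belongs to the job. What is shaped like the part that bears strip_top but pink is not meant.

How it is judged:
By the outcome, as a careful person would: the job done as asked, in the order asked, and still so for the second after the job is handed in, with the robot touching nothing.
It also fails if it takes over 64 s, if anything falls off the work surface, if the arm or the gripper's body presses on something with over 40 N, if the wrist force passes 120 N, or if a joint passes its speed limit or range.

ROBOT

A 6-joint arm with a two-finger parallel gripper is mounted at the origin on the work surface. World frame = base frame: x ahead of the robot, y to its left, z up, the work surface at z = 0. Lengths are in mm, angles in rad, forces in N, time in s.
With the tool pointing down it reaches from about 350 to 775 mm from the base axis. Payload 7.3 kg.
Tool frame: the origin (TCP) lies between the finger pads; the fingertips stand bot.tips_ahead ahead of it and the grasp point (between the pads) lies 6 mm ahead of it (bot.tips_ahead is the distance from the TCP to the fingertips, in mm); z points along the fingers, y is the line along which they close (so a half turn about z gives the same grasp; the last joint's range is limited). The gripper opens to 92 mm and grips with 3 to 60 N. Pads are 19 mm wide; open, the fingers measure 130 mm over their backs; the gripper's body (75 mm by 190 mm) begins 47 mm behind the grasp point.
Start: joints at [-1.271, 0.342, 1.524, -0, 1.275, -0.146], TCP at [226.393, -473.697, 251.741] pointing down, gripper open.
Joint ranges: [-2.53, 2.53], [-0.77, 2.02], [0.04, 2.7], [-1, 4.14], [0.28, 2.66], [-3.11, 3.11]. Speed limits (rad/s): [2.57, 2.57, 3.14, 3.14, 3.14, 3.14].

INTERFACE

Orientations are given as [roll, pitch, yaw] about the fixed x, y, z axes, in that order (R = Rz(yaw) Ry(pitch) Rx(roll)).
In Python, from plant import bot gives the robot as it stands. The module is installed in compiled form; this text tells all that it offers.
- The arm moves only by the tool step_arm, never from a script. Its argument "targets" is one flat list of numbers, 7 for each row, row after row: the opening, from 0 (shut) to 1 (fully open), then the shift along the tool's x, y, z each as a share of 100 mm, from -1 to 1, then the turn, a rotation vector about the tool's x, y, z each as a share of pi/4 rad, from -1 to 1. A call has 1 to 20 rows; each row is the pose to reach, as a shift and turn from the pose commanded when the call began, along the tool's axes at that moment; what a row does not reach only later rows make up. A row lasts 1/8 s, in which the tool goes at most 62.5 mm and 10.7 degrees, less where a joint would pass 70% of its speed; a pose out of reach is approached as far as the arm can. A call with a number of a shift or a turn outside -1 to 1 is refused whole. A call with a gripper value outside its range is refused whole. The fingers move at their own pace and stop on an object; the grip force is fixed at half the most. Time passes only in rows, so rows that repeat a pose let the fingers close. It gives the time, the measured TCP pose, the force, the opening and the grip force at its end, in the units of the state.
- bot.get_obs(): the state, without advancing time (a new reading comes with each control period).
- bot.capture(name): name is "side" or "top" or "wrist"; returns (picture, depth): 400x640x3 uint8, blue, green, red; 400x640 float32, mm along the optical axis (not along the pixel's ray), 0 where there is no reading.
- bot.camera_info(name): a dict with "fx", "fy", "cx", "cy" (pixels), "camera_from_world" (4x4, takes a point from world to camera coordinates); the wrist camera has in their place "hand_eye" (4x4, takes a point from camera to tool coordinates, whose origin is the TCP and whose axes are the flange's). Camera axes: x right, y down, z forward; pixel columns grow to the right and rows downward; lengths in mm; the calibration is good to about 2 mm. The wrist camera is an equidistant fisheye: a pixel r from the principal point sees the ray r / f radians off the axis. A picture is of the moment at which its call begins: read the wrist's pose just before it. camera_info takes no time and is no camera call.
- bot.close_job(): hands the job in; it is judged then, once.
The state is a dict: "time": time; "joint_positions": joint angles; "dq": joint speeds; "tau": joint torques, N m; "tool_pos": TCP position; "tcp_rot": TCP orientation; "contact_force": force on the tool from outside, world axes, zero at the start; "moment": the same for the moment, N m; "grip_width": finger opening in mm; "finger_force": force on a finger pad.
Only numpy, scipy, OpenCV 4.12 (cv2) and the standard library are available. Lean on these libraries where they do the work, as an engineer would, in place of code of your own. Each camera call takes 0.05 s, during which the arm holds its last target. There are 200 camera calls.

## Working session

There is one attempt and no reset: what is moved stays moved. The work goes in short steps, Python scripts to look and compute and a tool call to move; the robot and the scene stay as the last step left them, time stands still between calls to the robot, and variables do not carry over. Pictures are saved under pics/ and viewed, at most 10 in all, crops included, and the job is handed in when it is done.

Besides the shell and the picture viewer there is one more tool, called after ">>>" as name(argument=value, ...) on one line, values as JSON. step_arm: Moves the arm, as the interface text tells. Shift numbers are shares of 100 mm and turn numbers shares of pi/4 rad, none past 1 either way. Its arguments: {"type":"object","properties":{"targets":{"type":"array"}},"required":["targets"]}

```bash
mkdir -p pics
cat > h.py <<'E'
import numpy as np,cv2
from plant import bot
from scipy.spatial.transform import Rotation as R
def grab(n):
    im,d=bot.capture(n); i=bot.camera_info(n); return im,d,i
def pts(d,i):
    v,u=np.mgrid[:400,:640]; P=np.stack([(u-i['cx'])/i['fx']*d,(v-i['cy'])/i['fy']*d,d],-1)
    M=np.linalg.inv(i['camera_from_world']); return P@M[:3,:3].T+M[:3,3]
E
python3 - <<'E'
from h import *
for n in ('side','top'):
    im,d,i=grab(n); cv2.imwrite(f'pics/{n}0.png',im); np.savez(f'{n}0.npz',im=im,d=d)
    M=np.linalg.inv(i['camera_from_world']); print(n,i['fx'],M.round(2).tolist(),(d>0).mean())
print(bot.get_obs(),bot.tips_ahead)
E
```

```text
side 411.40235929077147 [[0.9, 0.27, -0.35, 1080.44], [0.44, -0.51, 0.74, -1181.28], [0.02, -0.82, -0.57, 1022.89], [0.0, 0.0, 0.0, 1.0]] 0.9936015625
top 390.1512112849326 [[-0.03, -0.99, 0.11, 432.68], [-1.0, 0.02, -0.02, -49.92], [0.02, -0.11, -0.99, 1345.54], [0.0, 0.0, 0.0, 1.0]] 0.99619921875
{'time': 0.1, 'joint_positions': array([-1.27100992e+00,  3.42657259e-01,  1.52490521e+00, -2.27007397e-06,
        1.27538275e+00, -1.45975345e-01]), 'dq': array([-8.91320559e-05, -3.96101735e-03, -3.01843303e-03, -1.43710457e-04,
       -7.99563186e-05, -3.95916978e-04]), 'tau': array([ 1.53346547e-03, -4.32003808e+01, -2.44694442e+01,  7.18684564e-02,
        5.25806041e-02, -5.63970434e-05]), 'tool_pos': array([ 226.28784941, -473.37727293,  251.11792588]), 'tcp_rot': array([-3.14025416e+00, -1.94592909e-04,  4.45762289e-01]), 'contact_force': array([ 0.20695702, -0.18921109, -0.19522938]), 'moment': array([-0.02226173,  0.03020597,  0.04012271]), 'finger_force': 0.0, 'grip_width': 91.91404953686133} 25.0
```

View pics/side0.png

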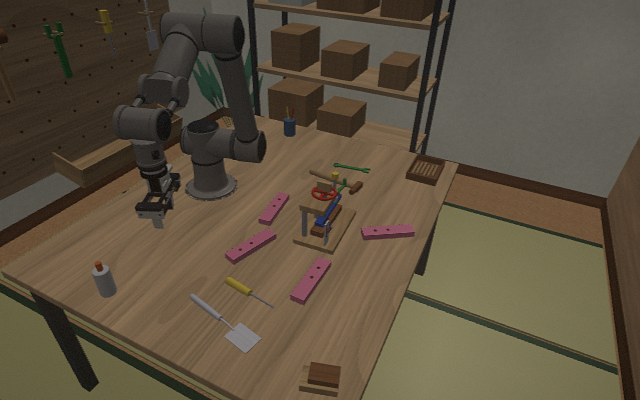

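View pics/top0.png

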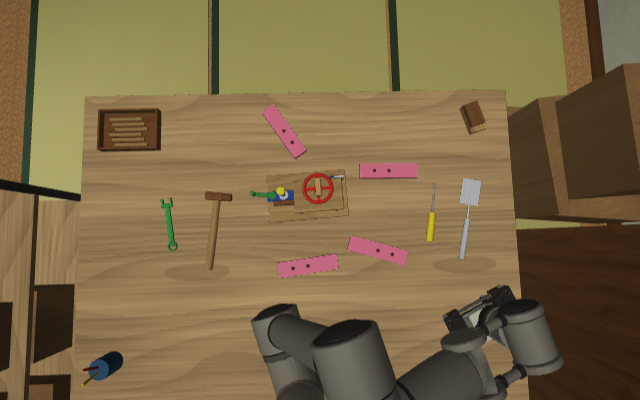

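Side view: press at about (325,215), red wheel (323,193), yellow knob (335,176). Top view: red wheel (318,188), yellow knob (281,190), green lever (262,194), scale (337,177). Possible confusions are the pink strips at (284,130), (388,171), (378,250) and (308,266), which are decoys; the green wrench at (168,222) vs. the lever (262,194); the yellow screwdriver at (432,220) vs. the knob (281,190). I choose the items on the press. Next I measure them and check a close crop.

```bash
cat > m.py <<'E'
from h import *
z=np.load('top0.npz'); im,d=z['im'],z['d']; i=bot.camera_info('top'); P=pts(d,i)
hsv=cv2.cvtColor(im,cv2.COLOR_BGR2HSV); H,S,V=[hsv[...,k].astype(int) for k in range(3)]
roi=np.zeros(H.shape,bool); roi[165:225,240:352]=1
def rep(n,m):
    m=m&roi; q=P[m]; print(n,m.sum(),'mean',q.mean(0).round(1),'min',q.min(0).round(1),'max',q.max(0).round(1)); return m
red=rep('red',((H<6)|(H>172))&(S>170)&(V>70))
yel=rep('yel',(H>22)&(H<32)&(S>170)&(V>120))
grn=rep('grn',(H>45)&(H<85)&(S>120))
blu=rep('blu',(H>105)&(H<130)&(S>120))
v,u=np.nonzero(red); (c,ax,an)=cv2.fitEllipse(cv2.convexHull(np.stack([u,v],1).astype(np.int32)));print('wheel ellipse',c,ax)
hi=rep('high>215',P[...,2]>215)
print(np.unique(P[roi][:,2].round(-1),return_counts=True))
cv2.imwrite('pics/crop.png',np.hstack([cv2.resize(im[160:230,240:355],None,fx=5,fy=5,interpolation=cv2.INTER_CUBIC)]))
E
python3 m.py
```

```text
red 335 mean [578.5 -59.3 197.4] min [ 432.7 -103.    17.6] max [ 642.8  -16.1 1345.5]
yel 57 mean [573.3  49.9 212.8] min [562.   38.3 203.3] max [586.1  62.1 217.5]
grn 106 mean [572.2 107.  123.3] min [432.7 -49.9   5.6] max [ 582.7  147.4 1345.5]
blu 94 mean [570.2  44.4  99. ] min [ 432.7 -105.3   76.3] max [ 632.9  103.6 1345.5]
wheel ellipse (317.4737243652344, 188.10812377929688) (30.303735733032227, 30.566919326782227)
high>215 142 mean [548.6 -49.5 469.2] min [432.7 -68.7 215.1] max [ 606.4   61.7 1345.5]
(array([ -10.,    0.,   10.,   20.,   30.,   40.,   50.,   70.,   80.,
         90.,  100.,  110.,  120.,  130.,  140.,  150.,  160.,  170.,
        180.,  190.,  200.,  210.,  220.,  230.,  240., 1350.]), array([  27, 2598,  354, 1441,  132,   47,   58,    3,   54,   87,   32,
        110,   28,   10,   14,    7,  359,  785,    3,  171,  201,   57,
         12,   19,   81,   30]))
```

View pics/crop.png

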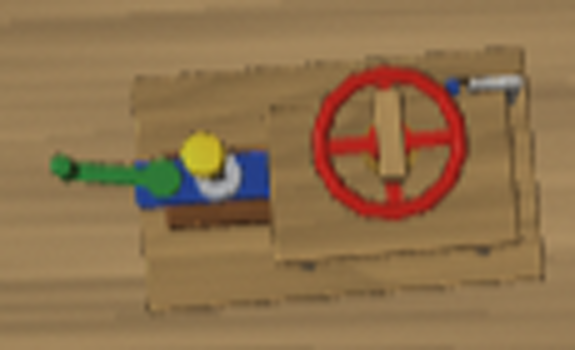

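The crop (5x, offset 240,160) shows wheel centre (390,142), grip bar running vertically in the image, yellow knob (203,153), lever pivot (160,180), pin (62,166), scale top edge (495,83), and the brown strip under the blue crosshead. These are the right parts on the press.

```bash
cat > m2.py <<'E'
from h import *
z=np.load('top0.npz'); im,d=z['im'],z['d']; i=bot.camera_info('top'); P=pts(d,i)
M=np.linalg.inv(i['camera_from_world'])
def ray(u,v,h):
    r=M[:3,:3]@[(u-i['cx'])/i['fx'],(v-i['cy'])/i['fy'],1]; return M[:3,3]+r*(h-M[2,3])/r[2]
def med(n,u0,v0,r=2):
    q=P[v0-r:v0+r+1,u0-r:u0+r+1].reshape(-1,3); print(n,np.median(q,0).round(1),q[:,2].min().round(1),q[:,2].max().round(1))
med('bar',318,187); med('knob',281,190); med('pin',252,193,1); med('pivot',272,196,1); med('beam',300,200)
sub=np.zeros(d.shape,bool); sub[170:210,300:336]=1
m=sub&(P[...,2]>228)&(P[...,2]<260); v,u=np.nonzero(m); r=cv2.minAreaRect(np.stack([u,v],1).astype(np.float32)); print('bar rect',r,np.median(P[m],0).round(1))
b=cv2.boxPoints(r); zt=np.median(P[m][:,2]); print([ray(*p,zt)[:2].round(1) for p in b])
m=sub&(P[...,2]>190)&(P[...,2]<212); print('rim z',np.median(P[m][:,2]))
print('wheel ctr',ray(317.97,188.1,np.median(P[m][:,2]))) 
s2=np.zeros(d.shape,bool); s2[180:200,273:290]=1
m=s2&(P[...,2]>210); v,u=np.nonzero(m); print('knob',ray(u.mean(),v.mean(),np.median(P[m][:,2])),m.sum())
# beam edge angle
m=((P[...,2]>155)&(P[...,2]<175)); m[:,:293]=0;m[:,346:]=0;m[:180]=0;m[225:]=0
q=P[m]; lo=[]
for y in np.arange(-120,0,8):
    s=q[abs(q[:,1]-y)<4]
    if len(s)>3: lo.append((y,s[:,0].min()))
lo=np.array(lo); print(lo.round(1).tolist(), np.polyfit(lo[:,0],lo[:,1],1))
print(bot.camera_info('wrist'))
E
python3 m2.py
```

```text
bar [577.4 -60.6 236.9] 232.7 240.1
knob [573.9  47.5 212.8] 209.4 217.5
pin [576.5 144.  136. ] 133.6 140.0
pivot [568.8  85.3 107.8] 106.3 114.7
beam [548.2  -5.6 166.7] 161.7 169.6
bar rect ((317.59014892578125, 185.99180603027344), (18.197683334350586, 5.522679805755615), 84.80557250976562) [580.3 -60.1 236.9]
[array([606. , -49.8]), array([607.1, -65.7]), array([554.6, -69.1]), array([553.6, -53.3])]
rim z 195.32384015924413
wheel ctr [579.44497127 -60.80074702 195.32384016]
knob [573.38244404  50.19549116 212.82512082] 58
[[-120.0, 520.9], [-112.0, 519.0], [-104.0, 518.8], [-96.0, 518.6], [-88.0, 518.6], [-80.0, 518.7], [-72.0, 516.4], [-64.0, 516.5], [-56.0, 516.4], [-48.0, 516.8], [-40.0, 514.5], [-32.0, 514.0], [-24.0, 514.3], [-16.0, 514.5], [-8.0, 514.5]] [-5.75181412e-02  5.13158585e+02]
{'fx': 309.70691628693146, 'fy': 309.70691628693146, 'cx': 323.4395538877531, 'cy': 198.5766388795384, 'hand_eye': array([[-2.61252106e-04, -9.54007781e-01, -2.99781730e-01,
         8.23840790e+01],
       [ 9.99999260e-01, -6.05307181e-04,  1.05482028e-03,
         1.14948495e+00],
       [-1.18776679e-03, -2.99781232e-01,  9.54007234e-01,
        -1.32967580e+02],
       [ 0.00000000e+00,  0.00000000e+00,  0.00000000e+00,
         1.00000000e+00]])}
```

```bash
cat > go.py <<'E'
# usage: go.py x y z pitch yaw : shares needed from the present pose
from h import *; import sys
x,y,z,p,w=map(float,sys.argv[1:]); o=bot.get_obs()
A=R.from_euler('xyz',o['tcp_rot']); B=R.from_euler('xyz',[np.pi,p,w])
print('t',o['time'],'pos',o['tool_pos'].round(1),'rpy',o['tcp_rot'].round(3),'j',o['joint_positions'].round(2),'F',o['contact_force'].round(1))
print('shift',(A.inv().apply(np.array([x,y,z])-o['tool_pos'])/100).round(3),'turn',((A.inv()*B).as_rotvec()/(np.pi/4)).round(3))
E
python3 go.py 695 -199 250 0.7 -0.785
```

```text
t 0.1 pos [ 226.3 -473.4  251.1] rpy [-3.14  -0.     0.446] j [-1.27  0.34  1.52 -0.    1.28 -0.15] F [ 0.2 -0.2 -0.2]
shift [ 5.412 -0.455  0.013] turn [ 0.546 -0.773  1.5  ]
```

>>> step_arm(targets=[1, 0.5, 0, -0.15, 0, 0, 0, 1, 1, 0, -0.3, 0, 0, 0, 1, 1, 0, -0.3, 0, 0, 0])

```text
time: 0.48
tool_pos: [319.2, -429.4, 282.5]
tcp_rot: [3.14, -0.001, 0.45]
contact_force: [-0.3, 0.6, -1.5]
grip_width: 91.9
finger_force: 0.0
```

>>> step_arm(targets=[1, 0.5, 0, 0, 0, 0, 0.2, 1, 1, 0, 0, 0, 0, 0.4, 1, 1, 0, 0, 0, 0, 0.4])

```text
time: 0.85
tool_pos: [408.4, -386.2, 280.8]
tcp_rot: [-3.14, 0.0, 0.134]
contact_force: [-0.5, -0.2, -0.4]
grip_width: 91.7
finger_force: 0.0
```

>>> step_arm(targets=[1, 0.5, -0.25, 0, 0, 0, 0.2, 1, 1, -0.5, 0, 0, 0, 0.4, 1, 1, -0.5, 0, 0, 0, 0.4])

```text
time: 1.23
tool_pos: [500.6, -323.4, 280.8]
tcp_rot: [-3.141, 0.001, -0.179]
contact_force: [0.1, -1.0, 0.3]
grip_width: 91.8
finger_force: 0.0
```

```bash
python3 go.py 695 -199 260 0.7 -0.785
```

```text
t 1.225 pos [ 500.6 -323.4  280.8] rpy [-3.141e+00  1.000e-03 -1.790e-01] j [-0.7   0.46  1.27  0.    1.42  1.05] F [ 0.1 -1.   0.3]
shift [ 1.692 -1.571  0.208] turn [ 0.269 -0.862  0.74 ]
```

>>> step_arm(targets=[1, 0.4, -0.4, 0, 0.06, -0.2, 0.18, 1, 0.8, -0.8, 0.1, 0.13, -0.43, 0.37, 1, 0.85, -0.8, 0.1, 0.13, -0.43, 0.37, 1, 0.85, -0.8, 0.1, 0.13, -0.43, 0.37])

```text
time: 1.72
tool_pos: [597.0, -263.6, 268.9]
tcp_rot: [-3.087, 0.351, -0.466]
contact_force: [-0.0, -0.3, 0.2]
grip_width: 92.0
finger_force: 0.0
```

```bash
python3 go.py 695 -199 260 0.7 -0.785
```

```text
t 1.725 pos [ 597.  -263.6  268.9] rpy [-3.087  0.351 -0.466] j [-0.55  0.81  0.71  0.03  1.97  1.51] F [-0.  -0.3  0.2]
shift [ 0.581 -1.022 -0.062] turn [ 0.137 -0.431  0.365]
```

>>> step_arm(targets=[1, 0.3, -0.5, 0, 0.06, -0.2, 0.18, 1, 0.58, -0.9, 0, 0.13, -0.43, 0.36, 1, 0.58, -1, -0.06, 0.13, -0.43, 0.36, 1, 0.58, -1, -0.06, 0.13, -0.43, 0.36])

```text
time: 2.22
tool_pos: [623.0, -194.2, 300.3]
tcp_rot: [3.106, 0.76, -0.783]
contact_force: [-0.8, -0.5, 0.1]
grip_width: 91.8
finger_force: 0.0
```

```bash
python3 go.py 695 -199 260 0.7 -0.785
python3 - <<'E'
from h import *
o=bot.get_obs(); im,d,i=grab('wrist'); cv2.imwrite('pics/w1.png',im); np.savez('w1.npz',im=im,d=d,p=o['tool_pos'],r=o['tcp_rot'],he=i['hand_eye'])
E
```

```text
t 2.225 pos [ 623.  -194.2  300.3] rpy [ 3.106  0.76  -0.783] j [-0.49  1.17  0.04  0.36  2.65  2.1 ] F [-0.8 -0.5  0.1]
shift [ 0.672 -0.47  -0.099] turn [0.046 0.077 0.003]
```

View pics/w1.png

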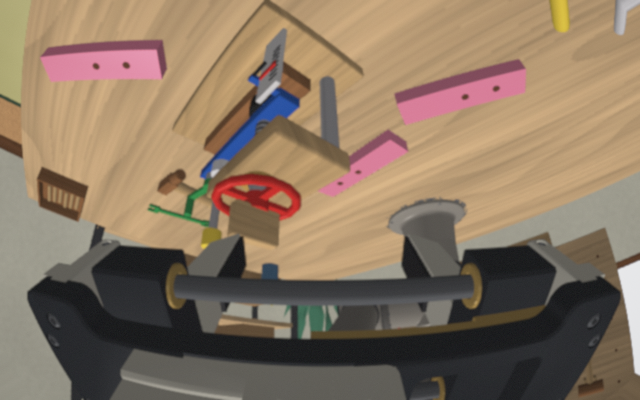

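The wrist view shows the white scale around (270,65), the red band near (267,70), the blue crosshead (230,140), the wheel (256,197), and the bar (253,224). I'll enlarge the scale.

Run:
```python
import cv2,numpy as np
im=np.load('w1.npz')['im']; cv2.imwrite('pics/w1c.png',cv2.resize(im[20:130,225:315],None,fx=5.4,fy=5.4,interpolation=cv2.INTER_CUBIC))
```

```text
(no output)
```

View pics/w1c.png

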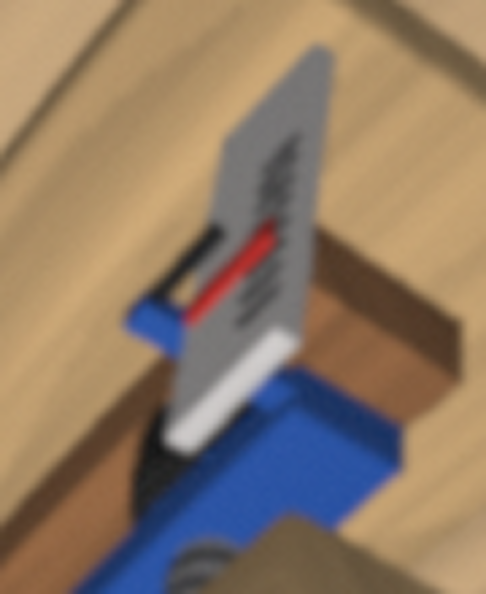

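```bash
cat >> h.py <<'E'
def wpts(z):
    "world points of a wrist picture (equidistant fisheye), plus rays and camera centre"
    i=bot.camera_info('wrist'); v,u=np.mgrid[:400,:640]; x,y=(u-i['cx'])/i['fx'],(v-i['cy'])/i['fy']
    t=np.hypot(x,y)+1e-9; r=np.stack([np.sin(t)*x/t,np.sin(t)*y/t,np.cos(t)],-1)
    A=R.from_euler('xyz',z['r']).as_matrix(); he=i['hand_eye']; W=A@he[:3,:3]; c=A@he[:3,3]+z['p']
    return (r/r[...,2:]*z['d'][...,None])@W.T+c, r@W.T, c
def press(P,o=(580,-60.5),yaw=0.06):
    q=np.asarray(P)-np.array([*o,0]); c,s=np.cos(yaw),np.sin(yaw); return np.stack([c*q[...,0]+s*q[...,1],-s*q[...,0]+c*q[...,1],q[...,2]],-1)
E
python3 - <<'E'
from h import *
z=np.load('w1.npz'); P,r,c=wpts(z); Q=press(P); im=z['im']
hsv=cv2.cvtColor(im,cv2.COLOR_BGR2HSV).astype(int); H,S,V=hsv[...,0],hsv[...,1],hsv[...,2]
print('cam',press(c).round(1))
roi=np.zeros(H.shape,bool); roi[55:85,250:283]=1
red=roi&((H<8)|(H>172))&(S>120)
q=Q[red]; print('red',red.sum(),q.mean(0).round(1),q.std(0).round(1),q.min(0).round(1),q.max(0).round(1)); v,u=np.nonzero(red);print(u.mean(),v.mean())
blk=np.zeros(H.shape,bool); blk[60:80,252:268]=1; blk&=(V<70)
v,u=np.nonzero(blk)
for a,b in zip(u,v): print(a,b,V[b,a],Q[b,a].round(1))
wh=np.zeros(H.shape,bool); wh[82:105,254:282]=1; wh&=(S<40)&(V>140); print('top',wh.sum(),Q[wh].mean(0).round(1))
gm=np.zeros(H.shape,bool); gm[30:60,268:284]=1; gm&=(S<25)&(V>90); print('plate',gm.sum(),np.median(Q[gm],0).round(1))
b=(H>105)&(H<130)&(S>120); b[110:]=0;b[:,:225]=0; b[:,:246]=0
print('blue arm'); v,u=np.nonzero(b&(np.arange(400)[:,None]<82)&(np.arange(640)<258)); print(np.median(Q[v,u],0).round(1),len(u))
E
```

```text
cam [ 139.8 -246.2  340.4]
red 78 [ 48.8 -78.9  93.3] [10.4 20.5 28.2] [  45.9 -246.2   86.3] [139.8 -62.4 340.4]
268.03846153846155 69.65384615384616
264 62 55 [ 52.1 -73.7  77.4]
265 62 63 [ 51.1 -74.2  77.1]
263 63 57 [ 52.2 -72.1  77.5]
264 63 40 [ 51.3 -72.6  77.3]
265 63 52 [ 50.8 -74.   78.4]
262 64 64 [ 52.  -70.   76.9]
263 64 42 [ 51.9 -72.   78.9]
264 64 47 [ 50.8 -72.2  78.3]
265 64 67 [ 50.1 -73.   78.5]
261 65 65 [ 52.9 -70.   79.4]
262 65 41 [ 51.6 -69.6  77.9]
263 65 47 [ 51.3 -71.3  79.5]
264 65 64 [ 49.9 -70.7  77.7]
260 66 67 [ 52.2 -66.8  77.2]
261 66 41 [ 51.8 -68.1  78.3]
262 66 46 [ 51.1 -69.   78.6]
263 66 62 [ 50.6 -70.3  79.5]
259 67 67 [ 52.7 -65.9  78.5]
260 67 44 [ 51.9 -66.5  78.4]
261 67 42 [ 51.3 -67.6  79. ]
262 67 59 [ 50.3 -67.9  78.5]
259 68 45 [ 51.9 -64.6  78.2]
260 68 42 [ 51.3 -65.8  78.9]
261 68 59 [ 50.7 -66.8  79.5]
258 69 49 [ 52.  -63.   78.3]
259 69 45 [ 50.9 -63.1  77.6]
260 69 64 [ 49.8 -63.1  76.7]
257 70 53 [ 52.1 -61.2  78.3]
258 70 47 [ 51.3 -62.1  78.7]
256 71 56 [ 52.2 -59.7  78.6]
257 71 47 [ 50.8 -59.   76.7]
255 72 56 [ 52.2 -57.7  78.3]
256 72 48 [ 51.5 -58.7  78.7]
254 73 55 [ 51.9 -55.2  77.2]
255 73 45 [ 51.4 -56.5  78.2]
256 73 65 [ 50.3 -56.7  77.5]
253 74 52 [ 52.5 -54.5  78.8]
254 74 43 [ 52.  -55.9  79.8]
255 74 49 [ 50.5 -55.2  77.9]
254 75 60 [ 51.1 -54.4  79.3]
255 75 65 [ 49.7 -53.9  77.8]
top 175 [ 44.5 -76.2 121.5]
plate 294 [ 46.  -84.5  49.9]
blue arm
[ 49.3 -50.9  80.3] 47
```

```bash
python3 - <<'E'
from h import *
z=np.load('w1.npz'); P,r,c=wpts(z); Q=press(P)
hsv=cv2.cvtColor(z['im'],cv2.COLOR_BGR2HSV).astype(int); H,S,V=hsv[...,0],hsv[...,1],hsv[...,2]
red=np.zeros(H.shape,bool); red[55:85,250:283]=1; red&=((H<8)|(H>172))&(S>120); print('red',np.median(P[red],0).round(1),np.percentile(P[red][:,2],[5,25,75,95]).round(1), 'press',np.median(Q[red],0).round(1))
m=np.zeros(H.shape,bool); m[165:228,205:305]=1; w=m&((H<8)|(H>172))&(S>120)&(P[...,2]>175)&(P[...,2]<215)
q=P[w]; print('wheel',len(q),np.median(q[:,2]).round(1),np.percentile(q[:,:2],[1,99],axis=0).round(1))
from scipy.optimize import least_squares
t=q[q[:,2]>190]; s=least_squares(lambda p:np.clip(np.hypot(t[:,0]-p[0],t[:,1]-p[1])-p[2],-6,6),[580,-60,43],loss='soft_l1'); print(s.x.round(1))
b=np.zeros(H.shape,bool); b[195:250,222:285]=1; b&=(P[...,2]>205)&(P[...,2]<250)&(abs(P[...,0]-580)<60)&(abs(P[...,1]+60)<40); q=P[b]; print('bar',len(q),np.percentile(q,[2,50,98],axis=0).round(1))
E
python3 go.py 580 -60.5 300 0 0.06
```

```text
red [ 632.2 -135.    90.5] [87.  89.1 91.4 92.3] press [ 47.7 -77.5  90.5]
wheel 2147 192.9 [[ 541.1 -108.8]
 [ 626.9  -27. ]]
[583.5 -66.1  40.9]
bar 1653 [[558.3 -72.5 205.8]
 [584.9 -70.2 222.5]
 [607.5 -58.3 235.9]]
t 2.275 pos [ 622.2 -194.4  303.4] rpy [ 3.107  0.757 -0.781] j [-0.49  1.16  0.04  0.35  2.66  2.1 ] F [-0.6 -0.9  0.4]
shift [-0.879 -0.684  0.855] turn [-0.366  0.922 -1.001]
```

>>> step_arm(targets=[1, -0.3, -0.2, 0.2, -0.09, 0.23, -0.25, 1, -0.45, -0.35, 0.4, -0.18, 0.46, -0.5, 1, -0.65, -0.5, 0.6, -0.27, 0.69, -0.75, 1, -0.88, -0.68, 0.8, -0.37, 0.92, -1, 1, -0.88, -0.68, 0.8, -0.37, 0.92, -1, 1, -0.88, -0.68, 0.8, -0.37, 0.92, -1, 1, -0.88, -0.68, 0.8, -0.37, 0.92, -1])

```text
time: 3.15
tool_pos: [581.2, -61.9, 306.8]
tcp_rot: [3.133, -0.001, 0.069]
contact_force: [0.2, -0.2, -0.4]
grip_width: 92.0
finger_force: 0.0
```

```bash
cat > look.py <<'E'
from h import *; import sys
def shot(n):
    o=bot.get_obs(); im,d,i=grab('wrist'); z=dict(im=im,d=d,p=o['tool_pos'],r=o['tcp_rot']); np.savez(n+'.npz',**z); cv2.imwrite(f'pics/{n}.png',im); return z
E
python3 go.py 580 -60.5 300 0 0.06
python3 - <<'E'
from look import *
z=shot('w2'); P,r,c=wpts(z)
hsv=cv2.cvtColor(z['im'],cv2.COLOR_BGR2HSV).astype(int); H,S,V=hsv[...,0],hsv[...,1],hsv[...,2]
ok=(abs(P[...,0]-580)<60)&(abs(P[...,1]+60)<60)
q=P[ok&((H<8)|(H>172))&(S>120)&(P[...,2]>180)&(P[...,2]<212)]; print('rim',len(q),np.percentile(q,[0.5,50,99.5],axis=0).round(1))
b=ok&(P[...,2]>226)&(P[...,2]<250); q=P[b]; print('bar',len(q),np.percentile(q,[1,50,99],axis=0).round(1)); print(cv2.minAreaRect(q[:,:2].astype(np.float32)))
y=(H>22)&(H<32)&(S>150)&(abs(P[...,2]-213)<6)&(abs(P[...,1]-50)<40); q=P[y]; print('knob',len(q),np.percentile(q,[1,50,99],axis=0).round(1))
E
```

```text
t 3.15 pos [581.2 -61.9 306.8] rpy [ 3.133e+00 -1.000e-03  6.900e-02] j [-0.23  0.42  1.25 -0.01  1.46  1.27] F [ 0.2 -0.2 -0.4]
shift [-0.011 -0.015  0.067] turn [ 0.011 -0.001  0.012]
rim 3912 [[ 540.1 -106.9  189.9]
 [ 585.3  -60.1  193.9]
 [ 626.5  -18.4  202.5]]
bar 1517 [[557.3 -71.3 228.5]
 [584.4 -62.7 235.6]
 [607.1 -54.4 237.3]]
((581.9844360351562, -62.96832275390625), (50.85792541503906, 15.66678237915039), 3.329752206802368)
knob 616 [[563.9  34.  207.3]
 [576.   45.2 211.5]
 [586.7  57.2 213.3]]
```

>>> step_arm(targets=[1, 0, 0, 0.3, 0.01, 0, 0.01, 1, 0, 0, 0.6, 0.01, 0, 0.01, 1, 0, 0, 0.75, 0.01, 0, 0.01, 1, 0, 0, 0.75, 0.01, 0, 0.01, 0.5, 0, 0, 0.75, 0.01, 0, 0.01, 0.35, 0, 0, 0.75, 0.01, 0, 0.01, 0.25, 0, 0, 0.75, 0.01, 0, 0.01, 0.25, 0, 0, 0.75, 0.01, 0, 0.01])

```text
time: 4.2
tool_pos: [583.2, -61.4, 228.0]
tcp_rot: [-3.137, 0.006, 0.053]
contact_force: [-0.5, -0.0, 0.6]
grip_width: 56.3
finger_force: 0.0
```

>>> step_arm(targets=[0.2, 0, 0, 0, 0, 0, 0, 0.15, 0, 0, 0, 0, 0, 0, 0.1, 0, 0, 0, 0, 0, 0, 0.1, 0, 0, 0, 0, 0, 0, 0.1, 0, 0, 0, 0, 0, 0])

```text
time: 4.82
tool_pos: [583.1, -61.8, 227.8]
tcp_rot: [-3.137, 0.006, 0.053]
contact_force: [0.2, -1.5, -0.3]
grip_width: 16.0
finger_force: 30.0
```

>>> step_arm(targets=[0.1, 0, 0, -0.007, 0, 0, -0.15, 0.1, 0, 0, -0.014, 0, 0, -0.3, 0.1, 0, 0, -0.021, 0, 0, -0.45, 0.1, 0, 0, -0.028, 0, 0, -0.6, 0.1, 0, 0, -0.028, 0, 0, -0.6])

```text
time: 5.45
tool_pos: [582.7, -60.6, 230.0]
tcp_rot: [-3.132, 0.004, 0.523]
contact_force: [-0.5, 4.3, -3.6]
grip_width: 16.0
finger_force: 30.0
```

>>> step_arm(targets=[0.1, 0.005, -0.009, -0.009, 0, 0, -0.2, 0.1, 0.005, -0.009, -0.018, 0, 0, -0.4, 0.1, 0.005, -0.009, -0.028, 0, 0, -0.6, 0.1, 0.005, -0.009, -0.037, 0, 0, -0.8, 0.1, 0.005, -0.009, -0.043, 0, 0, -0.95, 0.1, 0.005, -0.009, -0.043, 0, 0, -0.95])

```text
time: 6.2
tool_pos: [581.1, -59.1, 233.6]
tcp_rot: [-3.128, -0.003, 1.269]
contact_force: [-6.3, 5.4, -3.4]
grip_width: 16.0
finger_force: 30.0
```

>>> step_arm(targets=[0.1, 0.007, -0.012, -0.009, 0, 0, -0.2, 0.1, 0.007, -0.012, -0.018, 0, 0, -0.4, 0.1, 0.007, -0.012, -0.028, 0, 0, -0.6, 0.1, 0.007, -0.012, -0.037, 0, 0, -0.8, 0.1, 0.007, -0.012, -0.04, 0, 0, -0.95, 0.1, 0.007, -0.012, -0.04, 0, 0, -0.95])

```text
time: 6.95
tool_pos: [578.9, -59.1, 237.2]
tcp_rot: [-3.13, -0.012, 2.014]
contact_force: [-12.7, 1.1, -3.2]
grip_width: 16.1
finger_force: 30.0
```

>>> step_arm(targets=[0.1, 0.009, -0.018, -0.009, 0, 0, -0.2, 0.1, 0.009, -0.018, -0.018, 0, 0, -0.4, 0.1, 0.009, -0.018, -0.022, 0, 0, -0.6, 0.1, 0.009, -0.018, -0.025, 0, 0, -0.72, 0.1, 0.009, -0.018, -0.025, 0, 0, -0.72])

```text
time: 7.58
tool_pos: [577.4, -60.2, 239.9]
tcp_rot: [-3.137, -0.014, 2.579]
contact_force: [-10.2, -2.8, -4.0]
grip_width: 15.6
finger_force: 30.0
```

>>> step_arm(targets=[0.3, 0, 0, 0, 0, 0, 0, 0.6, 0, 0, 0, 0, 0, 0, 1, 0, 0, 0, 0, 0, 0, 1, 0, 0, 0, 0, 0, 0, 1, 0, 0, 0, 0, 0, 0])

```text
time: 8.2
tool_pos: [580.3, -59.4, 241.5]
tcp_rot: [3.141, -0.007, 2.581]
contact_force: [0.1, -0.5, -0.0]
grip_width: 61.6
finger_force: 0.0
```

>>> step_arm(targets=[1, 0, 0, -0.2, 0, 0, 0, 1, 0, 0, -0.5, 0, 0, 0.1, 1, 0, 0, -0.7, 0, 0, 0.3, 1, 0, 0, -0.8, 0, 0, 0.5, 1, 0, 0, -0.8, 0, 0, 0.7, 1, 0, 0, -0.8, 0, 0, 0.9, 1, 0, 0, -0.8, 0, 0, 1])

```text
time: 9.07
tool_pos: [580.7, -59.8, 321.4]
tcp_rot: [-3.137, -0.006, 1.793]
contact_force: [-0.2, 0.6, -0.4]
grip_width: 92.0
finger_force: 0.0
```

>>> step_arm(targets=[1, 0, 0, 0, 0, 0, 0.22, 1, 0, 0, 0, 0, 0, 0.44, 1, 0, 0, 0, 0, 0, 0.66, 1, 0, 0, 0, 0, 0, 0.88, 1, 0, 0, 0, 0, 0, 1])

```text
time: 9.7
tool_pos: [580.7, -59.8, 321.4]
tcp_rot: [-3.134, -0.001, 1.007]
contact_force: [-0.1, -0.3, -0.8]
grip_width: 91.5
finger_force: 0.0
```

>>> step_arm(targets=[1, 0, 0, 0, 0, 0, 0.22, 1, 0, 0, 0, 0, 0, 0.44, 1, 0, 0, 0, 0, 0, 0.66, 1, 0, 0, 0, 0, 0, 0.88, 1, 0, 0, 0, 0, 0, 1])

```text
time: 10.32
tool_pos: [580.7, -59.8, 321.4]
tcp_rot: [-3.136, 0.005, 0.221]
contact_force: [-0.0, -0.5, 0.0]
grip_width: 92.2
finger_force: 0.0
```

```bash
python3 go.py 640 -160 300 0.5 -0.4
```

```text
t 10.325 pos [580.7 -59.8 321.4] rpy [-3.136  0.005  0.221] j [-0.24  0.42  1.22  0.    1.51  1.11] F [-0.  -0.5  0. ]
shift [0.359 1.109 0.206] turn [ 0.192 -0.607  0.775]
```

>>> step_arm(targets=[1, 0.1, 0.3, 0.05, 0.05, -0.15, 0.19, 1, 0.2, 0.6, 0.1, 0.1, -0.3, 0.39, 1, 0.3, 0.9, 0.15, 0.15, -0.45, 0.58, 1, 0.36, 1, 0.2, 0.19, -0.6, 0.77, 1, 0.36, 1, 0.2, 0.19, -0.6, 0.77, 1, 0.36, 1, 0.2, 0.19, -0.6, 0.77])

```text
time: 11.08
tool_pos: [638.1, -148.7, 300.7]
tcp_rot: [-3.139, 0.493, -0.388]
contact_force: [0.2, 1.5, 0.6]
grip_width: 91.8
finger_force: 0.0
```

Run:
```python
from look import *
z=shot('w3'); P,r,c=wpts(z); Q=press(P,(581,-62)); print(z['p'].round(1),z['r'].round(3),press(c).round(0))
hsv=cv2.cvtColor(z['im'],cv2.COLOR_BGR2HSV).astype(int); H,S,V=hsv[...,0],hsv[...,1],hsv[...,2]
box=(abs(Q[...,0]-48)<10)&(abs(Q[...,1]+70)<30)&(Q[...,2]>60)&(Q[...,2]<118)
red=box&((H<8)|(H>172))&(S>120); print('red',red.sum(),np.percentile(Q[red],[5,25,50,75,95],axis=0).round(1).tolist())
blk=box&(V<60); print('blk',blk.sum(),np.percentile(Q[blk],[5,25,50,75,95],axis=0).round(1).tolist())
v,u=np.nonzero(box); print(u.min(),u.max(),v.min(),v.max()); a,b=max(0,int(u.mean())-45),max(0,int(v.mean())-35)
cv2.imwrite('pics/w3c.png',cv2.resize(z['im'][b:b+70,a:a+90],None,fx=7,fy=7,interpolation=cv2.INTER_CUBIC)); print(a,b)
```

```text
[ 638.1 -148.7  300.7] [-3.139  0.493 -0.388] [ 175. -151.  379.]
red 94 [[45.5, -84.5, 87.1], [46.2, -80.2, 89.4], [47.0, -74.1, 90.3], [47.3, -67.5, 91.2], [48.9, -62.0, 92.1]]
blk 47 [[49.4, -71.4, 89.1], [49.9, -67.8, 89.9], [50.8, -63.0, 90.3], [51.5, -56.7, 90.7], [51.9, -52.6, 91.5]]
284 328 82 123
264 66
```

View pics/w3c.png

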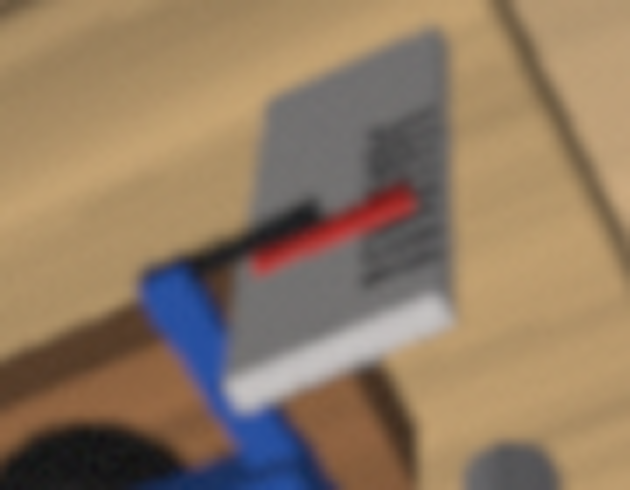

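The crop shows the black pointer at (240,235) running level with the red band (335,228), offset only by the parallax of its 4 mm stand-off. Depth gives both at z about 90 mm, so the wheel is done. Next is the knob.

```bash
python3 go.py 600 -60 310 0 0.25
```

```text
t 11.125 pos [ 637.9 -148.3  302.2] rpy [-3.139  0.49  -0.388] j [-0.35  0.93  0.42  0.02  2.28  1.62] F [0.1 0.9 1.1]
shift [-0.641 -0.674  0.256] turn [-0.202  0.602 -0.796]
```

>>> step_arm(targets=[0.5, -0.2, -0.2, 0.06, -0.05, 0.15, -0.2, 0.2, -0.4, -0.4, 0.13, -0.1, 0.3, -0.4, 0, -0.64, -0.67, 0.25, -0.15, 0.45, -0.6, 0, -0.64, -0.67, 0.25, -0.2, 0.6, -0.8, 0, -0.64, -0.67, 0.25, -0.2, 0.6, -0.8])

```text
time: 11.75
tool_pos: [598.4, -58.9, 313.7]
tcp_rot: [3.141, -0.004, 0.257]
contact_force: [0.1, -0.5, 0.8]
grip_width: 46.2
finger_force: 0.0
```

>>> step_arm(targets=[0, -0.1, -0.2, 0, 0, 0, -0.2, 0, 0, -0.5, 0, 0, 0, -0.4, 0, 0, -0.6, 0, 0, 0, -0.6, 0, 0, -0.6, 0, 0, 0, -0.8, 0, 0, -0.6, 0, 0, 0, -0.95, 0, 0, -0.6, 0, 0, 0, -0.95])

```text
time: 12.5
tool_pos: [584.6, -2.0, 312.0]
tcp_rot: [-3.141, -0.002, 0.998]
contact_force: [0.3, -0.9, 0.3]
grip_width: 0.4
finger_force: 0.0
```

```bash
python3 go.py 573.5 48.5 290 0 1.63
```

```text
t 12.5 pos [584.6  -2.  312. ] rpy [-3.141e+00 -2.000e-03  9.980e-01] j [-0.14  0.42  1.24  0.    1.48  0.44] F [ 0.3 -0.9  0.3]
shift [ 0.364 -0.367  0.221] turn [-0.001 -0.002 -0.805]
```

>>> step_arm(targets=[0, 0.2, -0.2, 0, 0, 0, -0.2, 0, 0.36, -0.37, 0.1, 0, 0, -0.4, 0, 0.36, -0.37, 0.22, 0, 0, -0.6, 0, 0.36, -0.37, 0.22, 0, 0, -0.8, 0, 0.36, -0.37, 0.22, 0, 0, -0.8, 0, 0.36, -0.37, 0.22, 0, 0, -0.8])

```text
time: 13.25
tool_pos: [573.9, 47.5, 288.5]
tcp_rot: [-3.139, -0.003, 1.621]
contact_force: [1.8, 1.2, -0.7]
grip_width: 0.5
finger_force: 0.0
```

```bash
cat > lk.py <<'E'
from look import *; import sys
z=shot(sys.argv[1]); P,r,c=wpts(z); print(z['p'].round(1),z['r'].round(3))
hsv=cv2.cvtColor(z['im'],cv2.COLOR_BGR2HSV).astype(int); H,S,V=hsv[...,0],hsv[...,1],hsv[...,2]
near=(abs(P[...,0]-590)<80)&(abs(P[...,1]-90)<90)
def rep(n,m):
    q=P[m]; print(n,len(q),np.percentile(q,[2,50,98],axis=0).round(1).tolist()) if len(q) else print(n,0)
y=near&(H>22)&(H<32)&(S>150); rep('knob',y); zt=np.percentile(P[y][:,2],90) if y.any() else 0; rep('knobtop',y&(abs(P[...,2]-zt)<3))
g=near&(H>45)&(H<85)&(S>100); rep('green',g)
if g.any():
    zt=np.percentile(P[g][:,2],99); print('pin top z',zt); rep('pin',g&(P[...,2]>zt-6))
s=near&(H>3)&(H<15)&(S>100)&(abs(P[...,2]-44)<8); rep('strip',s)
E
python3 lk.py w4
```

```text
[573.9  47.5 288.5] [-3.139e+00 -3.000e-03  1.621e+00]
knob 1064 [[563.3, 40.0, 207.2], [574.2, 51.5, 223.6], [585.5, 59.9, 225.3]]
knobtop 831 [[563.7, 39.9, 222.0], [574.4, 49.3, 223.9], [585.5, 58.7, 225.2]]
green 1061 [[563.2, 72.6, 117.7], [575.4, 101.4, 119.6], [582.8, 144.9, 147.7]]
pin top z 147.99209932511343
pin 162 [[571.4, 128.0, 145.2], [578.5, 140.8, 146.8], [583.9, 146.7, 421.7]]
strip 546 [[548.3, 2.5, 42.3], [553.7, 45.9, 44.1], [597.6, 85.8, 45.6]]
```

>>> step_arm(targets=[0, 0.01, 0, 0.15, 0, 0, 0, 0, 0.01, 0, 0.28, 0, 0, 0, 0, 0.01, 0, 0.35, 0, 0, 0, 0, 0.01, 0, 0.38, 0, 0, 0, 0, 0.01, 0, 0.4, 0, 0, 0, 0, 0.01, 0, 0.42, 0, 0, 0, 0, 0.01, 0, 0.44, 0, 0, 0, 0, 0.01, 0, 0.44, 0, 0, 0])

```text
time: 14.3
tool_pos: [573.9, 48.4, 243.4]
tcp_rot: [-3.137, -0.003, 1.624]
contact_force: [-0.8, 0.6, 0.6]
grip_width: 0.6
finger_force: 0.2
```

>>> step_arm(targets=[0, 0, 0, 0.03, 0, 0, 0, 0, 0, 0, 0.06, 0, 0, 0, 0, 0, 0, 0.09, 0, 0, 0])

```text
time: 14.68
tool_pos: [574.0, 48.5, 234.3]
tcp_rot: [-3.137, -0.003, 1.624]
contact_force: [0.4, 0.1, 2.6]
grip_width: 0.3
finger_force: 1.0
```

```bash
python3 lk.py w5
```

```text
[574.   48.5 234.3] [-3.137e+00 -3.000e-03  1.624e+00]
knob 460 [[563.5, 53.2, 190.6], [573.8, 58.6, 200.7], [584.4, 60.1, 209.6]]
knobtop 125 [[565.1, 55.4, 205.1], [573.8, 58.6, 207.5], [581.0, 59.8, 210.3]]
green 1611 [[563.1, 72.7, 117.8], [575.5, 103.0, 119.7], [583.0, 145.1, 147.7]]
pin top z 147.97382386153828
pin 256 [[571.6, 129.5, 145.1], [578.6, 141.0, 146.8], [584.3, 146.8, 345.7]]
strip 698 [[548.1, 1.6, 42.6], [553.6, 47.5, 44.0], [597.4, 85.7, 45.5]]
```

>>> step_arm(targets=[0, 0, 0, 0.03, 0, 0, 0, 0, 0, 0, 0.06, 0, 0, 0, 0, 0, 0, 0.09, 0, 0, 0, 0, 0, 0, 0.12, 0, 0, 0, 0, 0, 0, 0.14, 0, 0, 0])

```text
time: 15.35
tool_pos: [573.8, 48.5, 220.3]
tcp_rot: [-3.137, -0.003, 1.624]
contact_force: [0.8, -0.5, 2.1]
grip_width: 0.3
finger_force: 1.0
```

>>> step_arm(targets=[0, 0, 0, 0.01, 0, 0, 0, 0, 0, 0, 0.02, 0, 0, 0])

```text
time: 15.6
tool_pos: [573.8, 48.5, 218.5]
tcp_rot: [-3.137, -0.003, 1.624]
contact_force: [0.9, -0.1, 1.4]
grip_width: 0.6
finger_force: 1.0
```

>>> step_arm(targets=[0, 0, 0, 0.005, 0, 0, 0, 0, 0, 0, 0.01, 0, 0, 0])

```text
time: 15.85
tool_pos: [573.8, 48.5, 217.5]
tcp_rot: [-3.137, -0.003, 1.624]
contact_force: [0.7, 0.3, 3.1]
grip_width: 0.3
finger_force: 1.0
```

>>> step_arm(targets=[0, 0, 0, 0.005, 0, 0, 0, 0, 0, 0, 0.01, 0, 0, 0])

```text
time: 16.1
tool_pos: [573.7, 48.5, 216.5]
tcp_rot: [-3.137, -0.003, 1.624]
contact_force: [1.1, -0.6, 2.2]
grip_width: 0.7
finger_force: 1.0
```

>>> step_arm(targets=[0, 0, 0, 0.005, 0, 0, 0, 0, 0, 0, 0.01, 0, 0, 0])

```text
time: 16.35
tool_pos: [573.7, 48.5, 215.5]
tcp_rot: [-3.137, -0.003, 1.624]
contact_force: [1.4, -0.5, 2.0]
grip_width: 0.7
finger_force: 1.0
```

>>> step_arm(targets=[0, 0, 0, 0.005, 0, 0, 0])

```text
time: 16.48
tool_pos: [573.7, 48.6, 215.2]
tcp_rot: [-3.137, -0.003, 1.624]
contact_force: [0.2, -0.7, 6.2]
grip_width: 0.9
finger_force: 3.0
```

>>> step_arm(targets=[0, 0, 0, 0.005, 0, 0, 0])

```text
time: 16.6
tool_pos: [573.8, 48.6, 215.2]
tcp_rot: [-3.137, -0.003, 1.624]
contact_force: [-0.3, -0.1, 8.9]
grip_width: 0.3
finger_force: 4.4
```

>>> step_arm(targets=[0, 0, 0, 0.005, 0, 0, 0])

```text
time: 16.73
tool_pos: [573.8, 48.6, 215.2]
tcp_rot: [-3.138, -0.003, 1.624]
contact_force: [-1.6, 0.2, 11.6]
grip_width: 0.6
finger_force: 5.7
```

Rod tip contact found: TCP stopped at z 215.2 and force rose. Now I back off and go to the lever.

>>> step_arm(targets=[0, 0, 0, -0.1, 0, 0, 0, 0, 0, 0, -0.3, 0, 0, 0, 0.3, 0.2, 0, -0.4, 0, 0, 0, 0.6, 0.6, 0.05, -0.3, 0, 0, 0.1, 1, 0.93, 0.09, -0.1, 0, 0, 0.2, 1, 0.93, 0.09, 0, 0, 0, 0.2, 1, 0.93, 0.09, 0, 0, 0, 0.2])

```text
time: 17.6
tool_pos: [576.9, 142.3, 213.2]
tcp_rot: [-3.134, -0.001, 1.469]
contact_force: [0.6, -0.1, 0.2]
grip_width: 45.8
finger_force: 0.0
```

```bash
python3 lk.py w6; python3 go.py 577.5 142.5 154 0 1.45
```

```text
[576.9 142.3 213.2] [-3.134e+00 -1.000e-03  1.469e+00]
knob 0
knobtop 0
green 1301 [[563.5, 80.9, 116.3], [576.5, 111.8, 120.0], [584.2, 148.4, 147.6]]
pin top z 147.74710905279562
pin 296 [[573.4, 136.2, 142.3], [579.1, 142.9, 146.7], [584.7, 148.3, 148.0]]
strip 502 [[548.1, 31.3, 37.6], [590.5, 70.5, 44.0], [596.3, 87.8, 45.4]]
t 17.65 pos [577.4 141.9 214.1] rpy [-3.135e+00 -2.000e-03  1.468e+00] j [0.11 0.5  1.38 0.   1.27 0.21] F [-0.3 -1.   0.3]
shift [0.005 0.004 0.601] turn [-0.008 -0.002  0.023]
```

>>> step_arm(targets=[1, 0, 0.01, 0.2, 0, 0, 0.02, 1, 0, 0.01, 0.4, 0, 0, 0.02, 1, 0, 0.01, 0.59, 0, 0, 0.02, 0.6, 0, 0.01, 0.59, 0, 0, 0.02, 0.3, 0, 0.01, 0.59, 0, 0, 0.02, 0.22, 0, 0.01, 0.59, 0, 0, 0.02, 0.22, 0, 0.01, 0.59, 0, 0, 0.02, 0.22, 0, 0.01, 0.59, 0, 0, 0.02, 0.22, 0, 0.01, 0.59, 0, 0, 0.02])

```text
time: 18.77
tool_pos: [578.4, 142.0, 155.3]
tcp_rot: [-3.136, -0.002, 1.452]
contact_force: [-0.0, 0.1, 0.1]
grip_width: 29.0
finger_force: 0.0
```

```bash
python3 lk.py w7
python3 - <<'E'
from h import *
# arc poses about the pivot, from the present pose, as shares
o=bot.get_obs(); A=R.from_euler('xyz',o['tcp_rot']); c=np.array([571,83.7]); p0=o['tool_pos'][:2]; f0=np.arctan2(*(p0-c)[::-1]); print('phi',f0,'r',np.hypot(*(p0-c)),o['grip_width'])
for f in np.arange(f0,0.0,-0.13):
    p=c+60*np.array([np.cos(f),np.sin(f)]); print(round(f,2),p.round(1),(A.inv().apply([*(p-p0),0])/100).round(3),round((f0-f)/(np.pi/4),3))
E
```

```text
[578.4 142.  155.3] [-3.136e+00 -2.000e-03  1.452e+00]
knob 0
knobtop 0
green 1778 [[562.8, 74.2, 115.5], [577.2, 137.9, 121.1], [584.7, 148.6, 147.8]]
pin top z 147.96737264964355
pin 523 [[573.0, 136.2, 142.3], [579.0, 143.2, 146.8], [585.1, 148.4, 148.1]]
strip 577 [[549.0, 4.4, 37.1], [590.5, 76.7, 43.9], [597.3, 87.8, 45.3]]
phi 1.4452717986580508 r 58.78116903934282 24.929523571165316
1.45 [578.5 143.2] [0.012 0.    0.   ] 0.0
1.32 [586.2 141.8] [ 0.007  0.078 -0.   ] 0.166
1.19 [593.6 139.3] [-0.009  0.154 -0.001] 0.331
1.06 [600.6 135.9] [-0.034  0.228 -0.001] 0.497
0.93 [607.1 131.6] [-0.069  0.298 -0.002] 0.662
0.8 [613.  126.5] [-0.112  0.362 -0.002] 0.828
0.67 [618.2 120.7] [-0.164  0.421 -0.003] 0.993
0.54 [622.6 114.3] [-0.223  0.472 -0.003] 1.159
0.41 [626.1 107.4] [-0.287  0.516 -0.003] 1.324
0.28 [628.7 100. ] [-0.357  0.55  -0.004] 1.49
0.15 [630.4  92.4] [-0.431  0.575 -0.004] 1.655
0.02 [631.   84.6] [-0.507  0.591 -0.004] 1.821
```

First half of the arc.

>>> step_arm(targets=[0.22, 0.007, 0.078, 0, 0, 0, 0.166, 0.22, -0.009, 0.154, 0, 0, 0, 0.331, 0.22, -0.034, 0.228, 0, 0, 0, 0.497, 0.22, -0.069, 0.298, 0, 0, 0, 0.662, 0.22, -0.112, 0.362, 0, 0, 0, 0.828, 0.22, -0.112, 0.362, 0, 0, 0, 0.828])

```text
time: 19.58
tool_pos: [613.2, 126.3, 154.8]
tcp_rot: [-3.136, 0.002, 0.802]
contact_force: [-0.4, -0.2, -0.0]
grip_width: 20.4
finger_force: 0.0
```

```bash
python3 lk.py w8
python3 - <<'E'
from h import *
o=bot.get_obs(); A=R.from_euler('xyz',o['tcp_rot']); c=np.array([571,83.7]); p0=o['tool_pos'][:2]; f0=np.arctan2(*(p0-c)[::-1]); print('phi',f0,'r',np.hypot(*(p0-c)),o['grip_width'],o['contact_force'].round(1))
for f in np.arange(f0,-0.15,-0.13):
    p=c+60*np.array([np.cos(f),np.sin(f)]); print(round(f,2),(A.inv().apply([*(p-p0),0])/100).round(3),round((f0-f)/(np.pi/4),3))
E
```

```text
[613.2 126.3 154.8] [-3.136e+00  2.000e-03  8.020e-01]
knob 0
knobtop 0
green 1773 [[564.1, 73.9, 115.5], [608.6, 123.5, 121.2], [619.1, 133.6, 147.8]]
pin top z 148.03164269268296
pin 528 [[606.5, 121.3, 142.5], [613.3, 128.1, 146.7], [619.1, 133.7, 148.2]]
strip 297 [[571.3, 63.6, 37.1], [583.5, 77.5, 43.8], [596.0, 87.7, 45.2]]
phi 0.795419088667531 r 59.88594363862743 20.06583610471156 [-0.2 -0.2 -0.8]
0.8 [ 0.001  0.    -0.   ] 0.0
0.67 [-0.005  0.078 -0.   ] 0.166
0.54 [-0.02   0.154 -0.001] 0.331
0.41 [-0.046  0.228 -0.001] 0.497
0.28 [-0.081  0.297 -0.002] 0.662
0.15 [-0.124  0.362 -0.002] 0.828
0.02 [-0.176  0.421 -0.002] 0.993
-0.11 [-0.235  0.472 -0.002] 1.159
```

>>> step_arm(targets=[0.22, -0.005, 0.078, 0, 0, 0, 0.16, 0.22, -0.02, 0.154, 0, 0, 0, 0.33, 0.22, -0.046, 0.228, 0, 0, 0, 0.5, 0.22, -0.081, 0.297, 0, 0, 0, 0.66, 0.22, -0.105, 0.335, 0, 0, 0, 0.75, 0.22, -0.124, 0.362, 0, 0, 0, 0.82, 0.22, -0.124, 0.362, 0, 0, 0, 0.82])

```text
time: 20.5
tool_pos: [630.2, 92.5, 154.8]
tcp_rot: [-3.138, 0.005, 0.16]
contact_force: [0.3, -0.7, -0.2]
grip_width: 20.1
finger_force: 0.0
```

>>> step_arm(targets=[0.22, -0.003, 0.01, 0, 0, 0, 0, 0.22, -0.003, 0.02, 0, 0, 0, 0])

```text
time: 20.75
tool_pos: [630.3, 90.7, 154.8]
tcp_rot: [-3.138, 0.004, 0.159]
contact_force: [0.6, 0.3, -0.7]
grip_width: 20.1
finger_force: 0.5
```

>>> step_arm(targets=[0.22, -0.003, 0.01, 0, 0, 0, 0, 0.22, -0.004, 0.02, 0, 0, 0, 0])

```text
time: 21.0
tool_pos: [630.3, 88.4, 154.8]
tcp_rot: [-3.138, 0.004, 0.158]
contact_force: [1.1, -0.1, 0.3]
grip_width: 20.2
finger_force: 0.5
```

>>> step_arm(targets=[0.22, -0.001, 0.01, 0, 0, 0, 0, 0.22, -0.002, 0.02, 0, 0, 0, 0])

```text
time: 21.25
tool_pos: [630.4, 87.0, 154.8]
tcp_rot: [-3.137, 0.004, 0.157]
contact_force: [0.2, 6.6, 0.1]
grip_width: 20.3
finger_force: 2.7
```

>>> step_arm(targets=[0.22, -0.001, 0.008, 0, 0, 0, 0, 0.22, -0.002, 0.015, 0, 0, 0, 0])

```text
time: 21.5
tool_pos: [630.5, 86.6, 154.9]
tcp_rot: [-3.135, 0.004, 0.158]
contact_force: [0.8, 9.1, 0.4]
grip_width: 20.2
finger_force: 4.6
```

```bash
python3 lk.py w9
```

```text
[630.5  86.6 154.9] [-3.135  0.004  0.158]
knob 0
knobtop 0
green 1824 [[564.1, 72.6, 116.5], [629.0, 87.7, 122.1], [638.9, 96.0, 149.9]]
pin top z 174.8097045119392
pin 23 [[621.5, 90.4, 171.4], [661.5, 93.4, 207.5], [662.5, 94.6, 208.4]]
strip 563 [[565.2, 4.0, 36.7], [590.3, 65.5, 43.6], [599.3, 73.5, 45.2]]
```

>>> step_arm(targets=[0.25, 0, -0.02, 0, 0, 0, 0, 0.4, 0, -0.025, 0, 0, 0, 0, 0.4, 0, -0.025, 0, 0, 0, 0, 0.4, 0, -0.025, 0, 0, 0, 0, 0.4, 0, -0.025, -0.2, 0, 0, 0, 0.4, 0, -0.025, -0.5, 0, 0, 0, 0.4, 0, -0.025, -0.8, 0, 0, 0, 0.4, 0, -0.025, -1, 0, 0, 0, 0.4, 0, -0.025, -1, 0, 0, 0])

```text
time: 22.68
tool_pos: [631.3, 86.9, 256.5]
tcp_rot: [-3.139, 0.001, 0.157]
contact_force: [-0.0, -1.0, -0.4]
grip_width: 36.5
finger_force: 0.0
```

>>> step_arm(targets=[0.6, 0, -0.5, -0.3, 0, 0, 0, 0.6, 0, -0.8, -0.5, 0, 0, 0, 0.6, 0, -0.8, -0.5, 0, 0, 0, 0.6, 0, -0.8, -0.5, 0, 0, 0])

```text
time: 23.18
tool_pos: [618.0, 165.3, 303.3]
tcp_rot: [-3.139, 0.007, 0.157]
contact_force: [-0.2, 0.2, -1.1]
grip_width: 55.1
finger_force: 0.0
```

```bash
python3 lk.py w10
python3 - <<'E'
import cv2;im=cv2.imread('pics/w10.png'); print(im.shape)
E
```

```text
[618.  165.3 303.3] [-3.139  0.007  0.157]
knob 98 [[579.8, 44.8, 170.2], [586.1, 53.4, 176.1], [661.5, 134.5, 349.0]]
knobtop 18 [[584.0, 44.7, 179.8], [586.8, 50.6, 181.0], [587.6, 54.6, 183.3]]
green 845 [[568.0, 72.2, 114.3], [600.9, 87.9, 119.7], [637.9, 96.3, 147.6]]
pin top z 147.69914119979808
pin 144 [[626.3, 85.0, 143.3], [632.4, 91.2, 146.7], [638.0, 96.4, 148.1]]
strip 722 [[576.9, 1.5, 37.3], [588.9, 35.7, 43.9], [598.8, 87.1, 45.5]]
(400, 640, 3)
```

View pics/w10.png

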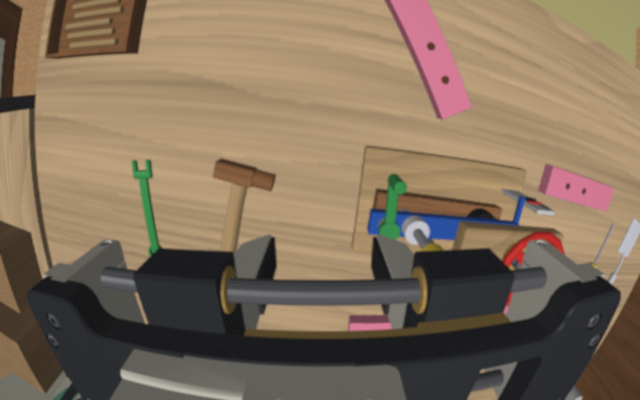

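The lever pin, seen at (397,185), sits on the +x side at about 1.5 rad. The strip, tools and crosshead height are unchanged, and the gripper is clear of everything.

```bash
python3 -c "
from plant import bot
print(bot.close_job())"
```

```text
the job is handed in; nothing more can be done
None
```

The job is handed in after about 23 s of robot time: the pointer is level with the red band (both at about z 90 mm), the rod tip was pushed down until it met the strip (about 12 N), the lever is at its stop (about 1.5 rad), and the gripper is clear of everything.

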